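# Lay out the lid stay and hold the sprung chest lid at the index arm

## Robot

A 7-joint arm with a two-finger parallel gripper is mounted at the origin on the work surface. World frame = base frame: x ahead of the robot, y to its left, z up, the work surface at z = 0. Lengths are in m, angles in rad, forces in N, time in s.
With the tool pointing down it reaches from about 0.4 to 0.875 m from the base axis. Payload 19.3 kg.
Tool frame: the origin (TCP) lies where the fingers leave the gripper's body, on its centre line; the fingertips stand bot.tip_reach ahead of it and the grasp point (between the pads) lies 54 mm ahead of it (bot.tip_reach is the distance from the TCP to the fingertips, in m); z points along the fingers, y is the line along which they close (so a half turn about z gives the same grasp; the last joint's range is limited). The gripper opens to 85 mm and grips with 20 to 120 N. Pads are 22 mm wide; open, the fingers measure 114 mm over their backs; the gripper's body (76 mm by 85 mm) begins 54 mm behind the grasp point. The pads swing forward as they close: fully open they stand 13 mm farther back than shut.
Start: joints at [-1.371, 0.521, -0.036, 1.599, 0.021, 1.021, -0.113], TCP at [0.167, 0.602, 0.304] pointing down, gripper open.
Joint ranges: [-2.91, 2.91], [-0.3, 2.13], [-1.5, 1.42], [0.17, 2.43], [-1.26, 4.41], [0.16, 1.93], [-2.52, 2.52]. Speed limits (rad/s): [1.89, 1.89, 2.39, 2.39, 3.01, 3.01, 3.01].

## Interface

Orientations are given as [roll, pitch, yaw] about the fixed x, y, z axes, in that order (R = Rz(yaw) Ry(pitch) Rx(roll)).
In Python, from workcell import bot gives the robot as it stands. The module is installed in compiled form; this text tells all that it offers.
- The arm moves only by the shell command python3 -m jog 'ROWS' [FORCE]. ROWS is JSON, a list that holds one entry, the list of rows, each a list of 7 numbers: the shift along the tool's x, y, z in mm, then the turn, a rotation vector about the tool's x, y, z in rad, then the opening, from 0 (shut) to 1 (fully open). In form: [[[tx, ty, tz, wx, wy, wz, fingers], ...]]. A call has 1 to 5 rows; each row shifts and turns the commanded pose from where the row before left it, along the tool's axes as they then stand; what a row does not reach is not made up. A row lasts 1/10 s, in which the tool goes at most 50 mm and 8.59 degrees, less where a joint would pass 70% of its speed; a pose out of reach is approached as far as the arm can. A call is refused whole if a number of a shift passes 50 or a number of a turn 0.15, either way. A call with a gripper value outside its range is refused whole. The fingers move at their own pace and stop on an object; FORCE is the grip in N (left out, the last holds). Time passes only in rows, so rows that do not move let the fingers close. It gives the time, the measured TCP pose, the force, the opening and the grip force at its end, in the units of the state.
- bot.observe(): the state, without advancing time (a new reading comes with each control period).
- bot.grab_frame(name): name is "side" or "top"; returns a dict with "img" (384x512x3 uint8, red, green, blue), "intrinsics" (3x3 intrinsics, pixels), "k1" (the pictures are not rectified: a ray, as slopes to the right and down, at radius r is drawn at 1 + k1 r^2 times it, then the intrinsics apply), "R" (3x3) and "t" (3): a world point X has camera coordinates R X + t. Camera axes: x right, y down, z forward; pixel columns grow to the right and rows downward; lengths in m; the calibration is good to about 2 mm. A picture is of the moment at which its call begins. There is no depth.
- bot.job_done(): hands the job in; it is judged then, once.
Trained networks look in a picture, given as the dict that the camera call returned (one of the last four; its "shot" number tells which), for a name from the list of things; names that differ only in an ending like _2 or _b are one class to them, and where a whole thing is asked for, a point or a joint stands for the part that bears it (a point fixed in the world has none). Each returns a list of dicts, best first, with "conf" (0 to 1); they miss things now and then, are a little off and sometimes report something else, mostly with a low value. They report only what shows in the picture. A call takes as long as a camera call. They do not tell look-alikes from the thing itself.
- bot.trace(query, picture): "region" (384x512 bool, what is visible of it).
- bot.spot_point(query, picture): "xyz" ([x, y, z] in m, in world coordinates, good to about 4 mm: a listed point, or the origin of a listed thing).
The state is a dict: "clock": time; "qpos": joint angles; "qd": joint speeds; "joint_efforts": joint torques, N m; "position": TCP position; "tool_rot": TCP orientation; "force": force on the tool from outside, world axes, zero at the start; "moment": the same for the moment, N m; "grip_width": finger opening in m; "finger_force": force on a finger pad.
Only numpy, scipy, OpenCV 4.12 (cv2) and the standard library are available. Lean on these libraries where they do the work, as an engineer would, in place of code of your own. Each camera call takes 0.05 s, during which the arm holds its last target. There are 200 camera calls.

## Task

We are about to tack a stay onto the steel chest. Take the long square bar out of the bin of offcuts and lay it flat and centred in the two forks of the rest with the lid still shut; then lift the chest's sprung lid by the middle of its bar handle until the lid is in line with the index arm at its side, and finish holding it there - do not let go, I will tack it while you hold. Leave the other offcuts in the bin, and do not shift the index arm or the things lying about the table.

Things in the scene. Friction and masses are not known exactly. Their poses are not given: they have to be found in the camera images.
- stay: The stay: plain steel bar of SQUARE section 16 x 16 mm, 130 mm long, 0.26 kg, the longest piece in the bin. Origin at its centre; x along its length. It starts lying flat on the bin's floor.
- flat_bar: Another offcut in the bin: flat steel bar 115 x 30 x 8 mm, lying flat. Origin at its centre, x along its length. Leave it in the bin.
- stub: Offcut in the bin: upright round steel stub, 28 mm diameter, 35 mm tall. Origin at the centre of its underside. Leave it in the bin.
- collar: Offcut in the bin: steel ring 40 mm outside, 24 mm inside, 18 mm tall. Origin at the centre of its underside. Leave it in the bin.
- bracket: Offcut in the bin: small steel angle bracket, foot 30 x 30 mm, 30 mm tall. Origin at the centre of its underside. Leave it in the bin.
- bin: Fixed open plywood bin, 240 (x) x 270 (y) x 50 mm tall, walls and floor 5 mm thick. Origin at the centre of its underside.
- rest: Fixed two-forked rest for the stay on a 130 x 50 mm foot plate 6 mm thick. Origin at the centre of its underside, x along the stay's direction. Two U forks, each 20 mm long in x, centred at x = -45 and +45 mm (70 mm clear between them, for fingers). Each U is 28 mm wide inside (y), its bottom is 20 mm above the table, its cheeks are 8 mm thick and reach 36 mm above the table. The stay laid in it has its centre 28 mm above the table.
- lid_bar (a point): The lid's bar handle: round horizontal steel bar, 12 mm diameter, 112 mm long, carried by two arms (12 mm wide, at its ends) 55 mm out in front of the lid's front edge; beneath it only the table top (or a thin leaf). Origin at the middle of the bar, on its axis; y along the bar, x towards the hinge (turns with the lid). With the lid shut it is level, 94 mm above the table; the hinge axis is 255 mm from it along +x. The round bar can turn in pinching fingers.
- hinge_mid (a point): Middle of the lid's hinge axis, at the far upper edge of the chest, 94 mm above the table; x of this frame points from the shut handle bar towards the hinge, y along the hinge axis. The chest is fixed, a dark steel open box 200 x 200 x 90 mm, with a dark lid 204 mm wide and 8 mm thick.
- lid (a joint): Lid angle in rad: 0 shut (start), grows as the front rises, stop at 1.3. A spring hinge shuts it: closing torque 0.6 N m shut, plus 1.5 N m per rad, plus the weight of lid and handle (about 0.55 kg in all, varies): some 5 to 10 N at the bar. It falls shut when let go.
- index (a joint): Angle in rad of the index arm, the same zero and sense as the lid's angle: the angle at which the lid is to be held. Set differently each time, 0.42 to 0.72; the arm stays where it is unless pushed.
- index_tip (a point): Free end of the index arm: a thin aluminium bar 225 mm long, 14 mm high, 5 mm thick, pivoted on the hinge axis 118 mm to the +y side of hinge_mid, just outside the chest's side. x of this frame points along the arm towards the hinge.
- flask: Bystander: upright metal flask, 70 mm diameter, 220 mm tall, beyond the rest. Origin at the centre of its underside.
- can: Bystander: grey tin, 66 mm diameter, 100 mm tall, near the robot. Origin at the centre of its underside.
- wrench: Bystander: wrench lying on the table, about 0.2 m long, x along it.
- hammer: Bystander: hammer lying on the table, about 0.3 m long, x along it.
- tape: Bystander: roll of tape, 100 mm diameter, 25 mm tall. Origin at the centre of its underside.
- leaf_a: Bystander: flat brass leaf, about 100 mm across, 5 mm thick, near the robot.
- leaf_b: Bystander: flat brass leaf, about 100 mm across, 5 mm thick, beyond the bin.
Not all that is in view belongs to the job. What is shaped like the stub but blue or turquoise is not meant. What is shaped like the stay but blue is not meant.

How it is judged:
By the outcome, as a careful person would: the job done as asked, in the order asked, and still so for the second after the job is handed in, while the arm keeps its last pose, push and grip.
It also fails if it takes over 58 s, if anything falls off the work surface, if the arm or the gripper's body presses on something with over 40 N, if the wrist force passes 120 N, or if a joint passes its speed limit or range.

## Working session

There is one attempt and no reset: what is moved stays moved. The work goes in short steps, Python scripts to look and compute and a shell command to move; the robot and the scene stay as the last step left them, time stands still between calls to the robot, and variables do not carry over. Pictures are saved under pics/ and viewed, at most 10 in all, crops included, and the job is handed in when it is done.

```bash
mkdir -p pics
python3 - <<'E'
from workcell import bot
import cv2,numpy as np
s=bot.observe();print({k:np.round(v,3).tolist() for k,v in s.items()},bot.tip_reach)
for n in("top","side"):
    f=bot.grab_frame(n);cv2.imwrite(f"pics/{n}0.png",f["img"][:,:,::-1])
    print(n,f["intrinsics"],f["k1"],f["R"],f["t"])
    for q in["stay","flat_bar","bin","rest","lid_bar","hinge_mid","index_tip","flask","can"]:
        print(q,[(np.round(r["xyz"],3).tolist(),round(r["conf"],2)) for r in bot.spot_point(q,f)[:3]])
E
```

```text
{'clock': 0.0, 'qpos': [-1.371, 0.522, -0.036, 1.6, 0.021, 1.021, -0.113], 'qd': [-0.0, 0.001, 0.0, -0.0, 0.002, 0.001, -0.001], 'joint_efforts': [0.0, -92.712, 1.98, -36.991, 0.018, 0.008, 0.0], 'position': [0.167, 0.602, 0.303], 'tool_rot': [-3.14, 0.0, 2.872], 'force': [0.44, 0.636, -0.302], 'moment': [0.004, 0.024, 0.021], 'finger_force': 0.0, 'grip_width': 0.085} 0.0726
top [[494.16530717   0.         257.74739506]
 [  0.         494.16530717 188.5151334 ]
 [  0.           0.           1.        ]] -0.19696502700131 [[ 0.0065215  -0.99989094 -0.01325062]
 [-0.99011212 -0.00459974 -0.14020286]
 [ 0.14012662  0.01403394 -0.99003413]] [-0.02198513  0.5378354   1.77299358]
stay [([0.466, -0.567, 0.01], 0.7), ([0.274, -0.526, 0.007], 0.55), ([0.539, -0.258, 0.014], 0.46)]
flat_bar [([0.558, -0.385, 0.007], 0.77)]
bin [([0.544, -0.324, -0.002], 0.79), ([0.558, -0.387, 0.006], 0.35)]
rest [([0.564, -0.003, 0.001], 0.7)]
lid_bar [([0.494, 0.197, 0.095], 0.58)]
hinge_mid [([0.389, 0.48, -0.001], 0.41), ([0.567, -0.0, -0.001], 0.32)]
index_tip [([0.528, 0.329, 0.209], 0.63)]
flask [([0.53
[... 304 characters left out ...]
-0.00752216]
 [-0.1559586  -0.4837189  -0.86121597]
 [ 0.25015796  0.82411803 -0.50818351]] [-0.500876    0.13063153  1.18109409]
stay [([0.536, -0.255, 0.012], 0.93), ([0.27, -0.527, 0.009], 0.72), ([0.459, -0.561, 0.011], 0.66)]
flat_bar [([0.557, -0.385, 0.011], 0.91)]
bin [([0.545, -0.321, -0.001], 0.96)]
rest [([0.565, -0.008, 0.002], 0.62), ([0.546, -0.317, 0.001], 0.57)]
lid_bar [([0.39, 0.115, 0.001], 0.64), ([0.498, 0.198, 0.093], 0.58)]
hinge_mid [([0.744, 0.251, 0.097], 0.86), ([0.391, 0.115, 0.0], 0.33)]
index_tip [([0.532, 0.324, 0.205], 0.64), ([0.555, -0.386, 0.011], 0.24)]
flask [([0.767, -0.044, 0.003], 0.7)]
can [([0.461, -0.31, 0.003], 0.72), ([0.38, -0.111, 0.004], 0.66)]
```

View pics/top0.png

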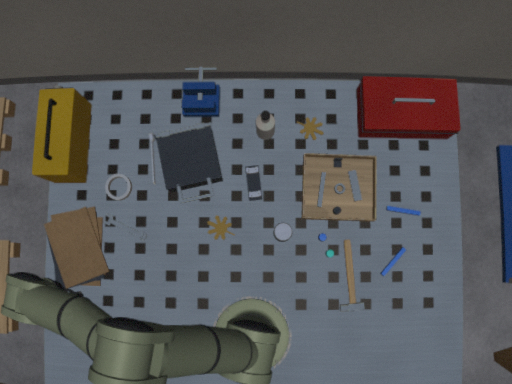

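View pics/side0.png

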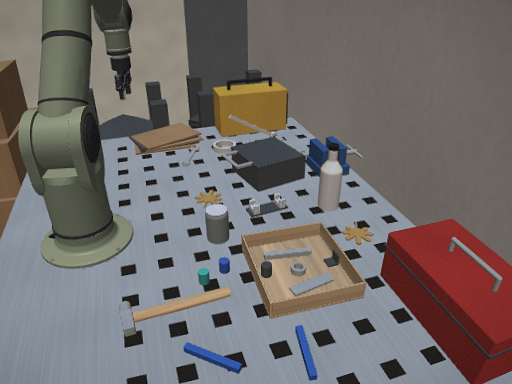

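The top view shows the steel stay at (321,189) and the flat bar at (355,185) in the bin. The rest is at (254,182), the chest at (190,158) with its handle bar near (195,198), and the index arm at (153,158). The blue bars lie outside the bin. Next I'll get the precise poses.

```bash
cat > h.py <<'E'
from workcell import bot
import cv2,numpy as np
from scipy.spatial.transform import Rotation as Ro
def undist(f,uv):
    K=f["intrinsics"];return cv2.undistortPoints(np.float64(uv).reshape(-1,1,2),K,np.array([f["k1"],0,0,0,0.])).reshape(-1,2)
def toz(f,uv,z):
    n=undist(f,uv);R=f["R"];t=f["t"];C=-R.T@t
    d=np.c_[n,np.ones(len(n))]@R
    return (C+d*((z-C[2])/d[:,2])[:,None])[:,:2]
def proj(f,X):
    return cv2.projectPoints(np.float64(X).reshape(-1,1,3),cv2.Rodrigues(f["R"])[0],f["t"],f["intrinsics"],np.array([f["k1"],0,0,0,0.]))[0].reshape(-1,2)
def rect(f,reg,z):
    v,u=np.nonzero(reg);p=toz(f,np.c_[u,v],z)
    (c,(a,b),ang)=cv2.minAreaRect((p*1000).astype(np.float32))
    if a<b:a,b,ang=b,a,ang+90
    w=np.linalg.svd(p-p.mean(0),full_matrices=False)[2][0]
    return np.round(np.array(c)/1000,4),np.round(p.mean(0),4),round(a),round(b),round((ang+90)%180-90,1),round((np.degrees(np.arctan2(w[1],w[0]))+90)%180-90,1)
def st():
    s=bot.observe();print({k:np.round(s[k],4).tolist() for k in("clock","position","tool_rot","force","grip_width","finger_force")});return s
E
python3 - <<'E'
from h import *
for n in("top","side"):
    f=bot.grab_frame(n)
    for q,z in(("stay",.021),("flat_bar",.013),("rest",.02),("bin",.05),("index_tip",.15),("lid_bar",.094)):
        for r in bot.trace(q,f)[:3]:
            if r["region"].sum()>20: print(n,q,round(r["conf"],2),r["region"].sum(),*rect(f,r["region"],z))
    cv2.imwrite(f"pics/{n}1.png",cv2.resize(f["img"][130:225,140:390,::-1] if n=="top" else f["img"][100:310,190:370,::-1],None,fx=3 if n=="top" else 2.8,fy=3 if n=="top" else 2.8,interpolation=2))
E
```

```text
top stay 0.62 155 [ 0.4611 -0.5572] [ 0.4613 -0.5519] 124 20 82.0 81.3
top stay 0.6 155 [ 0.5384 -0.2526] [ 0.5371 -0.2527] 125 18 -7.7 -8.6
top stay 0.53 105 [ 0.2736 -0.5183] [ 0.2742 -0.5193] 117 14 -42.0 -41.9
top flat_bar 0.73 416 [ 0.5654 -0.001 ] [5.637e-01 2.000e-04] 126 50 6.8 8.3
top flat_bar 0.65 213 [ 0.5564 -0.3806] [ 0.555  -0.3801] 115 28 10.2 10.7
top rest 0.74 3863 [0.6338 0.259 ] [0.6508 0.2468] 290 257 12.7 27.5
top rest 0.7 456 [ 0.5633 -0.0013] [ 0.5632 -0.0011] 130 50 6.8 6.4
top bin 0.63 4519 [ 0.5437 -0.3156] [ 0.5424 -0.3168] 276 251 88.2 84.9
top index_tip 0.51 102 [0.6313 0.3501] [0.6381 0.3517] 170 14 6.5 5.6
top lid_bar 0.93 3063 [0.6166 0.2276] [0.6371 0.2304] 253 205 11.9 13.0
top lid_bar 0.18 679 [ 0.2261 -0.3517] [ 0.2133 -0.3438] 252 85 -0.1 4.2
side stay 0.92 671 [ 0.2691 -0.5313] [ 0.2715 -0.5344] 136 27 -41.9 -41.9
side stay 0.67 349 [ 0.5368 -0.2637] [ 0.5364 -0.2634] 128 33 -8.4 -8.1
side stay 0.24 390 [ 0.7607 -0.2415] [ 0.7614 -0.2416] 98 83 41.5 53.6
side flat_bar 0.64 383 [ 0.5523 -0.3859] [ 0.5516 -0.3867] 112 32 10.0 10.1
side flat_bar 0.57 368 [ 0.766  -0.2328] [ 0.7665 -0.2333] 95 93 13.5 74.1
side flat_bar 0.31 3141 [0.6516 0.4797] [0.6747 0.3142] 727 337 -78.1 77.4
side bin 0.65 6911 [ 0.5382 -0.3421] [ 0.5325 -0.3608] 315 257 88.1 79.4
side index_tip 0.69 132 [ 0.5604 -0.4625] [ 0.5583 -0.4633] 51 26 37.0 46.3
side index_tip 0.5 167 [0.6244 0.3656] [0.6235 0.3545] 275 40 -68.6 -68.1
side lid_bar 0.61 1452 [0.6123 0.2188] [0.6254 0.2164] 257 217 12.8 11.1
```

View pics/top1.png

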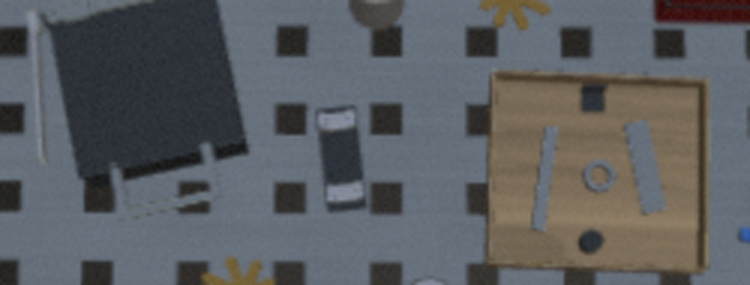

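View pics/side1.png

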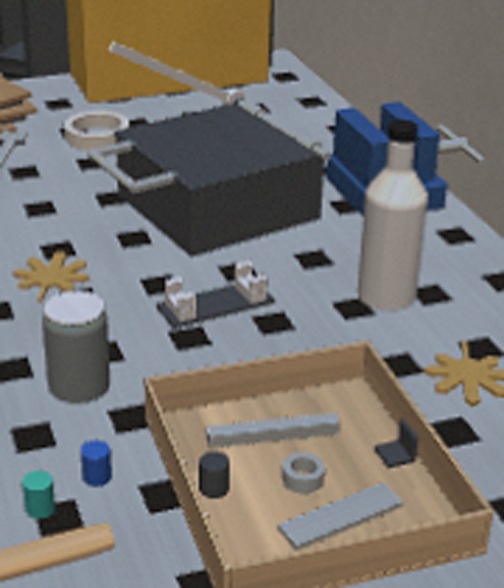

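The side view agrees: stay in the bin at crop (275,430), rest at (215,300), and index arm raised from (235,95) to (110,45). That puts the stay at about (0.5375,-0.256) with yaw -8.2°. I'm moving over the bin now.

```bash
for i in 1 2; do python3 -m jog '[[[-27,-27,0,0,0,-0.0126,0.45],[-27,-27,0,0,0,-0.0126,0.45],[-27,-27,0,0,0,-0.0126,0.45],[-27,-27,0,0,0,-0.0126,0.45],[-27,-27,0,0,0,-0.0126,0.45]]]' 60 ; done
for i in 1 2; do python3 -m jog '[[[-12,-29,0,0,0,0,0.45],[-12,-29,0,0,0,0,0.45],[-12,-29,0,0,0,0,0.45],[-12,-29,0,0,0,0,0.45],[-12,-29,0,0,0,0,0.45]]]' ; done
python3 -m jog '[[[-12,-29,0,0,0,0,0.45],[-12,-29,0,0,0,0,0.45],[-12,-29,0,0,0,0,0.45],[-12,-29,0,0,0,0,0.45],[-12,-29,0,0,0,0,0.45]]]'
cat >> h.py <<'E'
def shift(xyz,yaw=None):
    s=st();R=Ro.from_euler("xyz",s["tool_rot"]).as_matrix()
    d=R.T@(np.array(xyz)-s["position"])*1000
    print("tool shift mm",np.round(d,1))
    if yaw is not None:
        D=(yaw-s["tool_rot"][2]+np.pi/2)%np.pi-np.pi/2
        Rt=Ro.from_euler("xyz",[np.pi,0,s["tool_rot"][2]+D]).as_matrix()
        print("rotvec",np.round(Ro.from_matrix(R.T@Rt).as_rotvec(),3))
E
python3 -c "
from h import *
shift([.5375,-.256,.15],np.radians(-8.2))"
```

```text
clock: 2.2
position: [0.2654, 0.4373, 0.304]
tool_rot: [3.141, 0.0, 2.935]
force: [0.5, -0.2, -0.0]
grip_width: 0.0386
finger_force: 0.0
clock: 2.7
position: [0.3739, 0.2802, 0.3042]
tool_rot: [3.141, 0.0, 2.998]
force: [0.4, 0.9, -0.3]
grip_width: 0.0385
finger_force: 0.0
clock: 3.2
position: [0.412, 0.1282, 0.3041]
tool_rot: [3.141, 0.0, 2.998]
force: [0.7, 0.4, -0.1]
grip_width: 0.0383
finger_force: 0.0
clock: 3.7
position: [0.4506, -0.0239, 0.3041]
tool_rot: [3.141, 0.0, 2.998]
force: [0.5, 0.9, 0.1]
grip_width: 0.0381
finger_force: 0.0
clock: 4.2
position: [0.4892, -0.176, 0.304]
tool_rot: [3.142, 0.0, 2.998]
force: [0.5, 0.6, 0.3]
grip_width: 0.0381
finger_force: 0.0
{'clock': 4.2, 'position': [0.4892, -0.176, 0.304], 'tool_rot': [3.1415, 0.0003, 2.9979], 'force': [0.4769, 0.6336, 0.3488], 'grip_width': 0.0381, 'finger_force': 0.0}
tool shift mm [-59.2 -72.3 154. ]
rotvec [ 0.     0.    -0.001]
```

```bash
python3 -m jog '[[[-20,-24,10,0,0,0,0.45],[-20,-24,40,0,0,0,0.45],[-19,-24,40,0,0,0,0.45],[0,0,40,0,0,0,0.45],[0,0,24,0,0,0,0.45]]]'
python3 - <<'E'
from h import *
shift([.5375,-.256,.081],np.radians(-8.2))
for n in("top","side"):
    f=bot.grab_frame(n)
    u,v=proj(f,[[.5375,-.256,.03]])[0].astype(int)
    cv2.imwrite(f"pics/{n}2.png",cv2.resize(f["img"][v-40:v+40,u-50:u+50,::-1],None,fx=6,fy=6,interpolation=2))
    for r in bot.trace("stay",f)[:3]:
        if r["region"].sum()>20: print(n,round(r["conf"],2),r["region"].sum(),*rect(f,r["region"],.021))
E
```

```text
clock: 4.7
position: [0.5359, -0.2542, 0.1476]
tool_rot: [3.141, -0.003, 2.997]
force: [-0.7, 0.3, -0.2]
grip_width: 0.0384
finger_force: 0.0
{'clock': 4.7, 'position': [0.5359, -0.2542, 0.1476], 'tool_rot': [3.1412, -0.0028, 2.9967], 'force': [-0.7235, 0.266, -0.2199], 'grip_width': 0.0384, 'finger_force': 0.0}
tool shift mm [-2.1 -1.6 66.6]
rotvec [ 0.    -0.003 -0.002]
top 0.43 163 [ 0.4603 -0.5592] [ 0.4609 -0.5571] 129 19 80.7 81.3
top 0.43 25 [0.6615 0.3803] [0.6435 0.3799] 159 8 4.1 5.2
side 0.68 696 [ 0.2682 -0.5309] [ 0.2695 -0.5325] 135 27 -40.8 -41.7
side 0.58 515 [ 0.4558 -0.575 ] [ 0.4552 -0.5779] 136 21 81.7 81.0
```

View pics/side2.png

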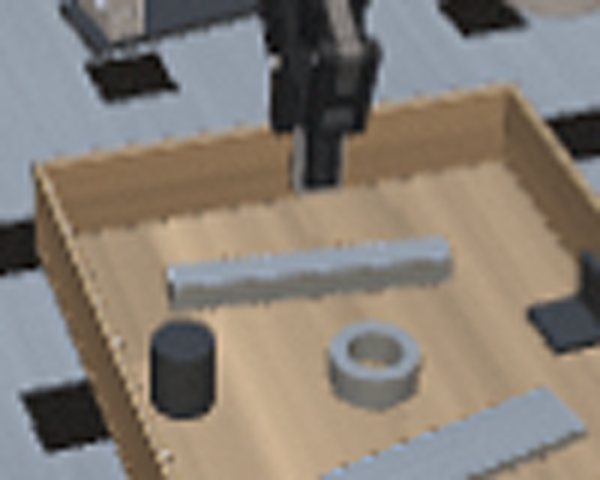

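The side crop shows the fingers at (318,185) above the stay, whose centre is at (310,272), with clear space on both sides. Descending and gripping.

```bash
python3 -m jog '[[[-2,-2,25,0,0,0,0.45],[0,0,25,0,0,0,0.45],[0,0,12,0,0,0,0.45],[0,0,4,0,0,0,0.45],[0,0,0,0,0,0,0.45]]]'
python3 -m jog '[[[0,0,0,0,0,0,0],[0,0,0,0,0,0,0],[0,0,0,0,0,0,0],[0,0,0,0,0,0,0],[0,0,0,0,0,0,0]]]' 60
```

```text
clock: 5.4
position: [0.5388, -0.2562, 0.0857]
tool_rot: [-3.141, 0.001, 2.998]
force: [-0.0, 0.8, 0.4]
grip_width: 0.0386
finger_force: 0.0
clock: 5.9
position: [0.539, -0.2563, 0.0862]
tool_rot: [-3.141, 0.002, 2.998]
force: [-2.9, 1.7, 11.3]
grip_width: 0.0139
finger_force: 58.9
```

```bash
python3 -m jog '[[[0,0,-5,0,0,0,0],[0,0,-15,0,0,0,0],[0,0,-30,0,0,0,0],[0,0,-40,0,0,0,0],[0,0,-40,0,0,0,0]]]'
python3 - <<'E'
from h import *
st()
for n in("top","side"):
    f=bot.grab_frame(n)
    u,v=proj(f,[[.5375,-.256,.12]])[0].astype(int)
    cv2.imwrite(f"pics/{n}3.png",cv2.resize(f["img"][v-50:v+50,u-60:u+60,::-1],None,fx=3.3,fy=3.3,interpolation=2))
    for r in bot.trace("rest",f)[:1]+bot.trace("stay",f)[:3]: print(n,round(r["conf"],2),r["region"].sum(),*rect(f,r["region"],.006))
    print([(np.round(r["xyz"],3),round(r["conf"],2)) for r in bot.spot_point("stay",f)[:3]+bot.spot_point("rest",f)[:1]])
a=[cv2.imread(f"pics/{n}3.png") for n in("top","side")]
cv2.imwrite("pics/both3.png",np.hstack(a))
E
```

```text
clock: 6.4
position: [0.5381, -0.2561, 0.2172]
tool_rot: [-3.141, -0.0, 2.997]
force: [1.1, -0.3, -3.0]
grip_width: 0.0139
finger_force: 59.2
{'clock': 6.4, 'position': [0.5381, -0.2561, 0.2172], 'tool_rot': [-3.1415, -0.0001, 2.9975], 'force': [1.0761, -0.3487, -3.0074], 'grip_width': 0.0139, 'finger_force': 59.2233}
top 0.72 449 [ 0.5655 -0.0012] [ 0.5649 -0.002 ] 131 50 7.1 6.6
top 0.73 143 [ 0.2735 -0.5223] [ 0.2751 -0.5247] 128 20 -42.4 -42.1
top 0.42 178 [ 0.4615 -0.5635] [ 0.4613 -0.5638] 129 22 79.0 81.2
[(array([ 0.274, -0.528,  0.009]), 0.51), (array([ 0.462, -0.565,  0.01 ]), 0.45), (array([ 0.565, -0.004, -0.002]), 0.81)]
side 0.63 484 [0.5634 0.0096] [5.608e-01 4.000e-04] 143 101 7.2 19.8
side 0.91 622 [ 0.2692 -0.5199] [ 0.2711 -0.522 ] 134 27 -41.8 -41.8
side 0.78 500 [ 0.4612 -0.5643] [ 0.4607 -0.5678] 138 21 81.3 80.9
side 0.73 363 [ 0.6179 -0.0668] [ 0.6155 -0.0663] 166 54 -7.0 -7.2
[(array([ 0.536, -0.254,  0.145]), 0.86), (array([ 0.268, -0.527,  0.008]), 0.75), (array([0.546, 0.507, 0.001]), 0.73), (array([ 0.563, -0.006,  0.002]), 0.89)]
```

View pics/both3.png

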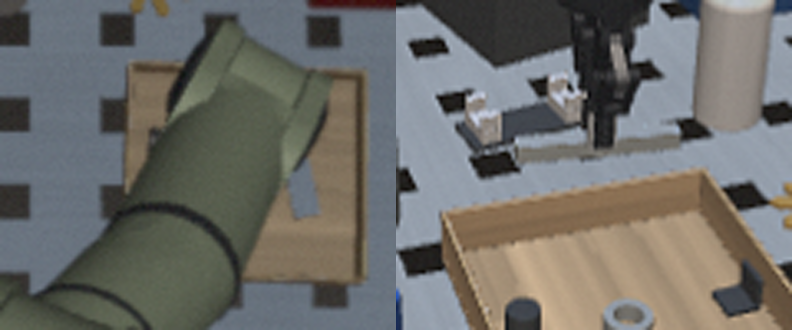

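The side view shows the stay held level and centred in the fingers, clear of the bin. Carrying it over the rest at about (0.5643,-0.004), yaw 7°.

```bash
python3 -m jog '[[[0,0,0,0,0,-0.13,0],[0,0,0,0,0,-0.135,0],[-8,35,0,0,0,0,0],[-8,35,0,0,0,0,0],[-8,35,0,0,0,0,0]]]'
python3 -m jog '[[[-8,35,0,0,0,0,0],[-8,35,10,0,0,0,0],[-8,35,20,0,0,0,0],[-8,35,20,0,0,0,0],[0,0,10,0,0,0,0]]]'
python3 -m jog '[[[0,0,0,0,0,0,0],[0,0,0,0,0,0,0]]]'
python3 - <<'E'
from h import *
shift([.5643,-.004,.140],np.radians(7))
f=bot.grab_frame("side")
z=bot.observe()["position"][2]-.0732
print([(np.round(r["xyz"],3),round(r["conf"],2)) for r in bot.spot_point("stay",f)[:3]+bot.spot_point("rest",f)[:1]])
for r in bot.trace("stay",f)[:3]: print(round(r["conf"],2),r["region"].sum(),*rect(f,r["region"],z))
u,v=proj(f,[[.5643,-.004,.04]])[0].astype(int)
cv2.imwrite("pics/side4.png",cv2.resize(f["img"][v-45:v+45,u-60:u+60,::-1],None,fx=6,fy=6,interpolation=2))
E
```

```text
clock: 7.4
position: [0.5493, -0.148, 0.2142]
tool_rot: [3.141, -0.001, -3.021]
force: [1.0, 0.1, -3.2]
grip_width: 0.0139
finger_force: 59.3
clock: 7.9
position: [0.5641, -0.0006, 0.1527]
tool_rot: [3.139, -0.002, -3.014]
force: [0.3, -0.7, -2.9]
grip_width: 0.0138
finger_force: 59.4
clock: 8.1
position: [0.5643, -0.0073, 0.1548]
tool_rot: [-3.141, -0.001, -3.022]
force: [-0.5, -0.8, -2.4]
grip_width: 0.0139
finger_force: 59.4
{'clock': 8.1, 'position': [0.5643, -0.0073, 0.1548], 'tool_rot': [-3.141, -0.0006, -3.0216], 'force': [-0.5211, -0.8438, -2.4145], 'grip_width': 0.0139, 'finger_force': 59.3844}
tool shift mm [-0.4  3.3 14.8]
rotvec [-0.001 -0.001 -0.002]
[(array([ 0.459, -0.563,  0.011]), 0.83), (array([ 0.271, -0.525,  0.003]), 0.74), (array([ 0.567, -0.005,  0.081]), 0.68), (array([ 0.564, -0.007,  0.003]), 0.6)]
0.97 733 [ 0.2628 -0.5777] [ 0.2645 -0.579 ] 124 27 -40.5 -41.7
0.82 541 [ 0.4335 -0.6177] [ 0.4328 -0.6218] 124 20 82.0 81.3
0.51 256 [ 0.5642 -0.0087] [ 0.5633 -0.0105] 141 48 4.4 7.1
```

View pics/side4.png

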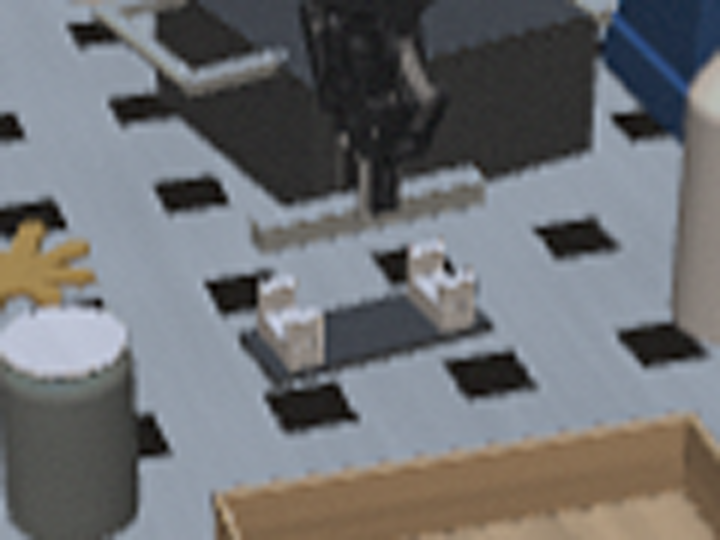

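The side crop shows the stay level at (368,208), squarely above the rest, whose forks are at (290,325) and (440,285). Lowering.

```bash
python3 -m jog '[[[0,3,10,0,0,0,0],[0,0,12,0,0,0,0],[0,0,12,0,0,0,0],[0,0,8,0,0,0,0],[0,0,6,0,0,0,0]]]'
python3 -m jog '[[[0,0,2,0,0,0,0],[0,0,1,0,0,0,0],[0,0,0,0,0,0,0]]]'
python3 - <<'E'
from h import *
shift([.5643,-.0045,.1012],np.radians(7))
f=bot.grab_frame("side")
print([(np.round(r["xyz"],3),round(r["conf"],2)) for r in bot.spot_point("stay",f)[:3]+bot.spot_point("rest",f)[:1]])
u,v=proj(f,[[.5643,-.004,.04]])[0].astype(int)
cv2.imwrite("pics/side5.png",cv2.resize(f["img"][v-35:v+35,u-45:u+45,::-1],None,fx=7,fy=7,interpolation=2))
E
```

```text
clock: 8.8
position: [0.5637, -0.0033, 0.1055]
tool_rot: [-3.142, -0.001, -3.021]
force: [0.1, -0.4, -2.2]
grip_width: 0.0139
finger_force: 59.4
clock: 9.1
position: [0.5642, -0.0032, 0.104]
tool_rot: [-3.142, 0.0, -3.021]
force: [0.4, -0.2, -3.1]
grip_width: 0.0136
finger_force: 59.4
{'clock': 9.1, 'position': [0.5642, -0.0032, 0.104], 'tool_rot': [-3.1416, 0.0003, -3.0205], 'force': [0.3794, -0.2142, -3.0941], 'grip_width': 0.0136, 'finger_force': 59.4137}
tool shift mm [ 0.  -1.3  2.8]
rotvec [-0.     0.    -0.001]
[(array([ 0.458, -0.562,  0.01 ]), 0.84), (array([ 0.27 , -0.524,  0.008]), 0.72), (array([ 0.56 , -0.002,  0.033]), 0.53)]
```

View pics/side5.png

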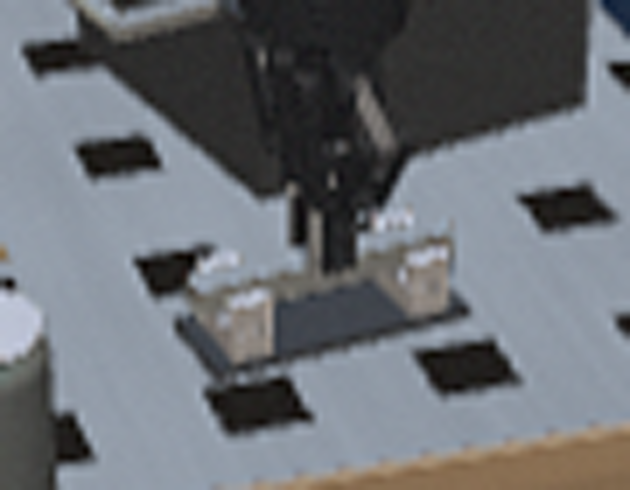

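The crop shows the stay between the cheeks of both forks, still about 3 mm high. Seating it.

```bash
python3 -m jog '[[[0,-1,1,0,0,0,0],[0,0,1,0,0,0,0],[0,0,1,0,0,0,0],[0,0,0,0,0,0,0]]]'
```

```text
clock: 9.65
position: [0.5642, -0.0043, 0.1012]
tool_rot: [3.142, 0.0, -3.021]
force: [-2.9, -0.8, 8.3]
grip_width: 0.0138
finger_force: 60.7
```

Contact at 0.1012 is the expected height, so I'm releasing and backing off.

```bash
python3 -m jog '[[[0,0,0,0,0,0,0.45],[0,0,0,0,0,0,0.45],[0,0,0,0,0,0,0.45],[0,0,0,0,0,0,0.45],[0,0,-10,0,0,0,0.45]]]'
python3 -m jog '[[[0,0,-30,0,0,0,0.45],[0,0,-40,0,0,0,0.45],[0,0,-40,0,0,0,0.45],[0,0,-40,0,0,0,0.45],[0,0,-40,0,0,0,0.45]]]'
python3 - <<'E'
from h import *
st()
for n in("side","top"):
    f=bot.grab_frame(n)
    for q in("stay","rest","lid_bar","hinge_mid","index_tip"): print(n,q,[(np.round(r["xyz"],3).tolist(),round(r["conf"],2)) for r in bot.spot_point(q,f)[:3]])
    for r in bot.trace("stay",f)[:4]: print(n,round(r["conf"],2),r["region"].sum(),*rect(f,r["region"],.036 if n=="top" else .028))
    u,v=proj(f,[[.5643,-.004,.04]])[0].astype(int)
    cv2.imwrite(f"pics/{n}6.png",cv2.resize(f["img"][v-35:v+35,u-45:u+45,::-1],None,fx=7,fy=7,interpolation=2))
E
```

```text
clock: 10.15
position: [0.5636, -0.0042, 0.1102]
tool_rot: [3.142, -0.002, -3.02]
force: [-0.8, -0.3, -0.5]
grip_width: 0.0384
finger_force: 0.0
clock: 10.65
position: [0.5638, -0.0043, 0.3033]
tool_rot: [3.142, 0.001, -3.021]
force: [0.2, 0.5, 1.2]
grip_width: 0.0383
finger_force: 0.0
{'clock': 10.65, 'position': [0.5638, -0.0043, 0.3033], 'tool_rot': [3.1416, 0.0006, -3.0207], 'force': [0.1597, 0.5043, 1.1878], 'grip_width': 0.0383, 'finger_force': 0.0}
side stay [([0.272, -0.525, 0.007], 0.92), ([0.457, -0.566, 0.01], 0.62), ([0.562, -0.003, 0.027], 0.59)]
side rest [([0.566, -0.004, 0.002], 0.87), ([0.567, -0.003, 0.027], 0.71)]
side lid_bar [([0.498, 0.2, 0.094], 0.58), ([0.46, -0.31, 0.004], 0.33)]
side hinge_mid [([0.746, 0.25, 0.097], 0.92)]
side index_tip [([0.531, 0.326, 0.205], 0.48)]
side 0.92 432 [ 0.4533 -0.5812] [ 0.4524 -0.5859] 130 19 80.7 80.4
side 0.87 664 [ 0.2684 -0.5373] [ 0.271  -0.5397] 133 27 -41.6 -42.4
side 0.58 173 [ 0.5612 -0.0068] [ 0.5614 -0.0049] 129 33 7.8 8.1
side 0.15 85 [0.6929 0.7171] [0.6924 0.7185] 242 31 -68.3 -68.8
top stay [([0.466, -0.567, 0.012], 0.66), ([0.272, -0.527, 0.01], 0.46)]
top rest [([0.557, -0.384, 0.005], 0.16)]
top lid_bar [([0.495, 0.198, 0.094], 0.9)]
top hinge_mid [([0.743, 0.256, 0.092], 0.94)]
top index_tip [([0.53, 0.329, 0.21], 0.44)]
top 0.68 152 [ 0.4568 -0.5543] [ 0.4595 -0.5494] 127 21 79.9 81.8
top 0.57 139 [ 0.2717 -0.5146] [ 0.2704 -0.5127] 124 19 -43.3 -42.2
```

View pics/side6.png

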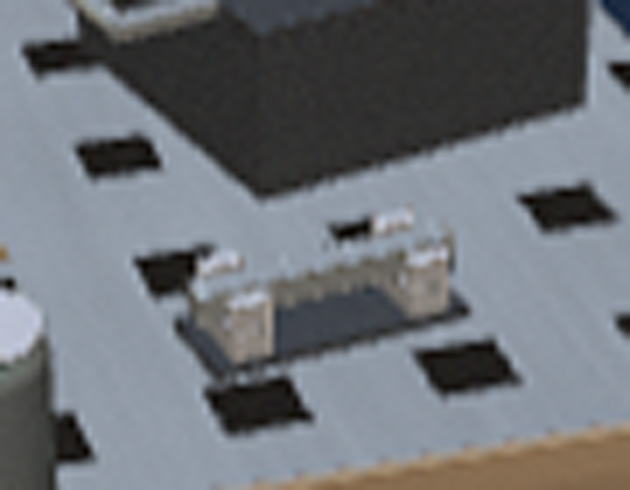

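The side crop shows the stay lying flat in both forks, with its ends near (195,300) and (450,245), centred on the foot plate. Next I'll refine the index angle and choose the wrist turn.

```bash
cat > ang.py <<'E'
from h import *
H=np.array([.7445,.2525,.094]);yw=.218
u=np.array([np.cos(yw),np.sin(yw),0]);v=np.array([-u[1],u[0],0]);Z=np.array([0,0,1.])
def index():
    for n in("side","top"):
        f=bot.grab_frame(n)
        rs=bot.trace("index_tip",f);e=proj(f,[H+.118*v-.11*(np.cos(.53)*u-np.sin(.53)*Z)])[0]
        for r in rs[:3]:
            p=np.argwhere(r["region"])[:,::-1]
            if np.linalg.norm(p.mean(0)-e)>15: continue
            # fit angle by centreline distance: principal line of region vs projected arm
            c=p.mean(0);w=np.linalg.svd(p-c,full_matrices=False)[2][0]
            a=np.degrees(np.arctan2(w[1],w[0]))%180
            best=[]
            for th in np.arange(.4,.75,.005):
                q=proj(f,[H+.118*v-s*(np.cos(th)*u-np.sin(th)*Z) for s in(.0,.225)])
                d=q[1]-q[0];L=np.linalg.norm(d);off=abs((d[0]*(c-q[0])[1]-d[1]*(c-q[0])[0])/L)
                da=abs((np.degrees(np.arctan2(d[1],d[0]))-a+90)%180-90)
                best.append((th,off,da,np.linalg.norm(q[1]-p[np.argmin(np.linalg.norm(p-q[1],axis=1))]),L))
            b=np.array(best);ext=np.ptp((p-c)@w)
            print(n,round(r["conf"],2),"th by offset",b[b[:,1].argmin()][0],"by direction",b[b[:,2].argmin()][0],"by length",b[abs(b[:,4]-ext).argmin()][0])
        for q in("index_tip","hinge_mid","lid_bar"): print(n,q,[(np.round(r["xyz"],4).tolist(),round(r["conf"],2)) for r in bot.spot_point(q,f)[:2]])
if __name__=="__main__":
    print(np.round(bot.observe()["qpos"],3));index()
E
python3 ang.py
```

```text
[-0.256  0.437  0.217  1.776 -0.113  0.941  1.7  ]
side 0.59 th by offset 0.5350000000000001 by direction 0.5550000000000002 by length 0.6150000000000002
side index_tip [([0.5319, 0.3241, 0.2088], 0.67)]
side hinge_mid [([0.7424, 0.2495, 0.0947], 0.89), ([0.544, -0.3192, -0.0013], 0.41)]
side lid_bar [([0.4975, 0.199, 0.0924], 0.9)]
top index_tip [([0.5269, 0.3259, 0.2102], 0.48)]
top hinge_mid [([0.7437, 0.2537, 0.0913], 0.68)]
top lid_bar [([0.4953, 0.1957, 0.0931], 0.67)]
```

```bash
for i in 1 2; do python3 -m jog '[[[0,0,0,0,0,0.147,0.45],[0,0,0,0,0,0.147,0.45],[0,0,0,0,0,0.147,0.45],[0,0,0,0,0,0.147,0.45],[0,0,0,0,0,0.147,0.45]]]' 80; done
python3 -c "
from h import *
shift([.4965,.198,.23],1.789); print(np.round(bot.observe()['qpos'],3))"
```

```text
clock: 12.35
position: [0.5642, -0.0041, 0.3008]
tool_rot: [3.142, 0.0, 2.522]
force: [0.5, -0.4, 0.2]
grip_width: 0.0386
finger_force: 0.0
clock: 12.85
position: [0.5642, -0.0041, 0.3008]
tool_rot: [3.141, -0.0, 1.787]
force: [0.5, 0.5, -0.5]
grip_width: 0.0383
finger_force: 0.0
{'clock': 12.85, 'position': [0.5642, -0.0041, 0.3008], 'tool_rot': [3.1415, -0.0, 1.7868], 'force': [0.5359, 0.4656, -0.4979], 'grip_width': 0.0383, 'finger_force': 0.0}
tool shift mm [211.9 -22.8  70.8]
rotvec [ 0.    -0.    -0.002]
[-0.515  0.491  0.59   1.789 -0.326  0.96   0.426]
```

```bash
python3 -m jog '[[[35,-4,0,0,0,0,0.45],[35,-4,0,0,0,0,0.45],[35,-4,5,0,0,0,0.45],[35,-4,15,0,0,0,0.45],[35,-4,20,0,0,0,0.45]]]'
python3 -m jog '[[[35,-3,20,0,0,0,0.45],[0,0,10,0,0,0,0.45],[0,0,0,0,0,0,0.45]]]'
python3 - <<'E'
from h import *
shift([.4965,.198,.152],1.789)
for n in("side","top"):
    f=bot.grab_frame(n);print(n,[(np.round(r["xyz"],4).tolist(),round(r["conf"],2)) for r in bot.spot_point("lid_bar",f)[:2]])
    if n=="side":
        a,b=proj(f,[[.4965,.198,.12]])[0].astype(int)
        cv2.imwrite("pics/side7.png",cv2.resize(f["img"][b-45:b+45,a-55:a+55,::-1],None,fx=7,fy=6.6,interpolation=2))
E
```

```text
clock: 13.35
position: [0.5059, 0.1636, 0.261]
tool_rot: [3.14, -0.001, 1.793]
force: [1.2, 0.1, 0.3]
grip_width: 0.0378
finger_force: 0.0
clock: 13.65
position: [0.4949, 0.1959, 0.2297]
tool_rot: [-3.14, 0.001, 1.794]
force: [0.2, -1.3, 1.2]
grip_width: 0.0382
finger_force: 0.0
{'clock': 13.65, 'position': [0.4949, 0.1959, 0.2297], 'tool_rot': [-3.1397, 0.0009, 1.7942], 'force': [0.1807, -1.2972, 1.1528], 'grip_width': 0.0382, 'finger_force': 0.0}
tool shift mm [ 1.8  2.2 77.7]
rotvec [-0.002  0.001  0.005]
side [([0.4961, 0.1989, 0.0967], 0.8)]
top [([0.4952, 0.1956, 0.094], 0.85)]
```

```bash
python3 -m jog '[[[1,1,25,0,0,0,0.45],[1,0,25,0,0,0,0.45],[0,0,18,0,0,0,0.45],[0,0,10,0,0,0,0.45],[0,0,0,0,0,0,0.45]]]'
python3 -m jog '[[[0,0,0,0,0,0,0],[0,0,0,0,0,0,0],[0,0,0,0,0,0,0],[0,0,0,0,0,0,0],[0,0,0,0,0,0,0]]]' 80
```

```text
clock: 14.35
position: [0.4961, 0.1971, 0.1524]
tool_rot: [-3.141, 0.0, 1.792]
force: [0.1, 0.5, -0.2]
grip_width: 0.0385
finger_force: 0.0
clock: 14.85
position: [0.4953, 0.1975, 0.1535]
tool_rot: [-3.14, -0.0, 1.793]
force: [-6.7, -4.0, 5.7]
grip_width: 0.0088
finger_force: 78.2
```

```bash
python3 -m jog '[[[0,0.1,-5.4,0,0,0,0],[0,0.2,-5.4,0,0,0,0],[0,0.3,-5.4,0,0,0,0],[0,0.4,-5.4,0,0,0,0],[0,0.5,-5.4,0,0,0,0]]]'
python3 -m jog '[[[0,0.7,-5.4,0,0,0,0],[0,0.8,-5.4,0,0,0,0],[0,0.9,-5.4,0,0,0,0],[0,1,-5.4,0,0,0,0],[0,1.1,-5.4,0,0,0,0]]]'
python3 -c "
from h import *
st();print(bot.observe()['moment'])"
```

```text
clock: 15.35
position: [0.4964, 0.1978, 0.1801]
tool_rot: [-3.139, 0.0, 1.793]
force: [-5.6, -3.1, -8.8]
grip_width: 0.009
finger_force: 77.8
clock: 15.85
position: [0.5004, 0.1987, 0.207]
tool_rot: [-3.138, 0.0, 1.793]
force: [-8.3, -2.8, -6.6]
grip_width: 0.009
finger_force: 77.9
{'clock': 15.85, 'position': [0.5004, 0.1987, 0.207], 'tool_rot': [-3.138, 0.0001, 1.7929], 'force': [-8.3049, -2.7674, -6.6196], 'grip_width': 0.009, 'finger_force': 77.9326}
[-0.62021782  2.1562164   0.11823163]
```

Working as planned; continuing the arc.

```bash
python3 -m jog '[[[0,1.2,-5.3,0,0,0,0],[0,1.3,-5.3,0,0,0,0],[0,1.4,-5.3,0,0,0,0],[0,1.6,-5.2,0,0,0,0],[0,1.7,-5.2,0,0,0,0]]]'
python3 -m jog '[[[0,1.8,-5.1,0,0,0,0],[0,1.9,-5.1,0,0,0,0],[0,2,-5.1,0,0,0,0],[0,2.1,-5.1,0,0,0,0],[0,2.2,-5,0,0,0,0]]]'
python3 - <<'E'
from ang import *
s=st();p=s["position"]
index()
E
```

```text
clock: 16.35
position: [0.5071, 0.2002, 0.2332]
tool_rot: [-3.137, 0.0, 1.793]
force: [-13.2, -3.1, -4.5]
grip_width: 0.0089
finger_force: 78.1
clock: 16.85
position: [0.5162, 0.2023, 0.2583]
tool_rot: [-3.135, -0.0, 1.793]
force: [-18.5, -4.8, -1.2]
grip_width: 0.0088
finger_force: 78.2
{'clock': 16.85, 'position': [0.5162, 0.2023, 0.2583], 'tool_rot': [-3.1352, -0.0, 1.7929], 'force': [-18.4896, -4.7882, -1.1509], 'grip_width': 0.0088, 'finger_force': 78.2032}
side index_tip []
side hinge_mid [([0.7438, 0.2524, 0.0973], 0.65)]
side lid_bar [([0.543, -0.3167, 0.0016], 0.75), ([0.5136, 0.2023, 0.1952], 0.69)]
top index_tip [([0.545, 0.5082, -0.0012], 0.43)]
top hinge_mid [([0.7461, 0.2563, 0.0943], 0.58)]
top lid_bar [([0.5151, 0.2002, 0.1948], 0.67), ([0.5439, -0.3196, 0.007], 0.55)]
```

```bash
python3 -m jog '[[[0,1.6,-5,0,0,0,0],[0,2.0,-5,0,0,0,0],[0,2.3,-5,0,0,0,0],[0,2.4,-4.8,0,0,0,0],[0,2.5,-4.8,0,0,0,0]]]'
python3 -m jog '[[[0,0,0,0,0,0,0],[0,0,0,0,0,0,0],[0,0,0,0,0,0,0]]]'
python3 - <<'E'
from ang import *
s=st()
for k in range(2):
  index()
for n in("side","top"):
    f=bot.grab_frame(n)
    for r in bot.trace("lid",f)[:2]: print(n,"lid",round(r["conf"],2),r["region"].sum(),np.argwhere(r["region"]).mean(0)[::-1].round())
    if n=="side":
        I=cv2.resize(f["img"][80:200,205:335,::-1],None,fx=6,fy=5,interpolation=2)
        # overlays: lid/arm drawn parallel at .535 in the index plane, thin
        cv2.imwrite("pics/side8.png",I);np.save("side8.npy",f["img"])
E
```

```text
clock: 17.85
position: [0.5277, 0.2049, 0.2831]
tool_rot: [-3.138, 0.0, 1.793]
force: [-7.2, -1.1, -9.2]
grip_width: 0.0086
finger_force: 77.8
clock: 18.15
position: [0.5277, 0.2049, 0.2833]
tool_rot: [-3.138, -0.0, 1.793]
force: [-12.4, -2.5, -1.9]
grip_width: 0.0088
finger_force: 78.1
{'clock': 18.15, 'position': [0.5277, 0.2049, 0.2833], 'tool_rot': [-3.1381, -0.0002, 1.7928], 'force': [-12.4042, -2.5367, -1.8805], 'grip_width': 0.0088, 'finger_force': 78.1112}
side 0.51 th by offset 0.5700000000000002 by direction 0.4950000000000001 by length 0.6150000000000002
side index_tip [([0.5551, -0.3849, 0.0091], 0.37), ([0.5438, -0.3171, -0.0025], 0.33)]
side hinge_mid [([0.7443, 0.2502, 0.0941], 0.73)]
side lid_bar [([0.5258, 0.2072, 0.2206], 0.63)]
top index_tip [([0.5256, 0.2043, 0.2184], 0.65)]
top hinge_mid [([0.7427, 0.2533, 0.0935], 0.94)]
top lid_bar [([0.5618, -0.0022, 0.0004], 0.36)]
side 0.57 th by offset 0.6150000000000002 by direction 0.4850000000000001 by length 0.6150000000000002
side index_tip []
side hinge_mid [([0.7425, 0.2514, 0.0967], 0.64)]
side lid_bar [([0.5274, 0.2069, 0.2211], 0.85)]
top index_tip [([0.765, -0.0462, 0.0032], 0.58)]
top hinge_mid [([0.7444, 0.254, 0.0907], 0.9)]
top lid_bar [([0.5254, 0.2029, 0.2206], 0.97)]
side lid 0.96 455 [270. 138.]
top lid 0.83 1370 [194. 147.]
```

View pics/side8.png

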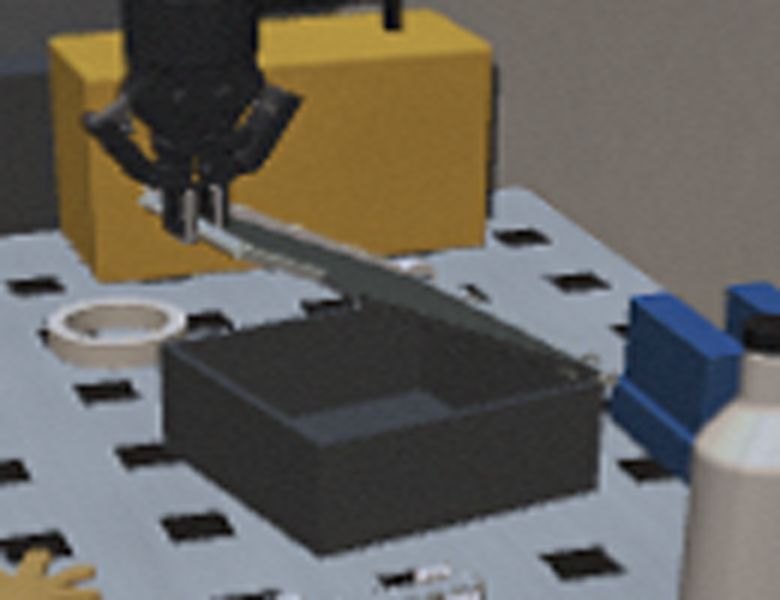

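The side view shows the lid raised, with the handle bar in the fingers at (205,210). The index arm runs from (235,210) to (430,265), nearly parallel to the lid. I'll check the angle numerically, using the shut-lid picture as calibration.

Run:
```python
from ang import *
f=bot.grab_frame("side")
new=f["img"].astype(np.float32);old=cv2.imread("pics/side0.png")[:,:,::-1].astype(np.float32)
def prof(img,vv,s,ths):
    q=proj(f,[H+vv*v-s*(np.cos(t)*u-np.sin(t)*Z) for t in ths]).astype(np.float32)
    g=cv2.remap(img,q[:,0].reshape(1,-1),q[:,1].reshape(1,-1),1)[0]
    return g
def show(tag,img,vv,ss,c,w=.12):
    ths=np.arange(c-w,c+w+.001,.01)
    g=np.mean([prof(img,vv,s,ths) for s in ss],0)
    print(tag,"th0",round(ths[0],2),"gray",g.mean(1).round().astype(int).tolist());print("    R-B",(g[:,0]-g[:,2]).round().astype(int).tolist())
show("bar shut -",old,-.04,[.255],0);show("bar shut +",old,.04,[.255],0)
show("arm shut -",old,-.05,np.linspace(.21,.24,5),0)
show("bar now -",new,-.045,[.255],.53);show("bar now +",new,.045,[.255],.53)
show("arm now -",new,-.05,np.linspace(.21,.24,5),.53)
show("idx old tip",old,.118,np.linspace(.17,.22,9),.53)
show("idx old mid",old,.118,np.linspace(.1,.16,9),.53)
show("idx new mid",new,.118,np.linspace(.12,.18,9),.53)
print(proj(f,[H-.2*u,H-.2*np.cos(.5)*u+.2*np.sin(.5)*Z]))
```

```text
bar shut - th0 -0.12 gray [70, 50, 38, 42, 43, 42, 46, 52, 61, 88, 119, 141, 154, 157, 141, 108, 71, 45, 40, 42, 45, 44, 44, 44, 43]
    R-B [-4, -1, 0, 0, -1, 0, 1, 3, 3, 5, 5, -5, -13, -19, -18, -12, -4, 2, 1, 0, 2, 2, 1, 1, 2]
bar shut + th0 -0.12 gray [151, 150, 151, 153, 156, 138, 113, 81, 81, 101, 128, 146, 155, 149, 145, 142, 145, 147, 141, 136, 132, 132, 130, 135, 170]
    R-B [-21, -22, -22, -22, -22, -19, -14, -5, 2, 10, 2, -6, -18, -17, -16, -15, -14, -10, 6, 16, 21, 19, 20, 18, 5]
arm shut - th0 -0.12 gray [44, 44, 44, 43, 42, 44, 58, 77, 92, 105, 123, 141, 144, 127, 95, 63, 46, 44, 47, 49, 51, 53, 55, 57, 59]
    R-B [1, 1, 1, 1, 1, 1, 3, 5, 7, 4, -4, -14, -18, -17, -11, -4, 0, 0, -1, -2, -3, -4, -5, -5, -6]
bar now - th0 0.41 gray [153, 155, 153, 121, 104, 97, 99, 92, 89, 113, 143, 156, 148, 99, 70, 63, 64, 79, 103, 128, 128, 116, 101, 98, 98]
    R-B [-21, -23, -21, 11, 57, 93, 97, 87, 53, 10, 0, -12, -16, -5, -2, -1, -4, -1, 6, 10, 21, 54, 91, 94, 94]
bar now + th0 0.41 gray [97, 98, 99, 100, 100, 101, 101, 95, 94, 115, 119, 95, 61, 45, 37, 29, 27, 29, 31, 32, 32, 32,
[... 465 characters left out ...]
29, 124, 110, 100, 96, 96, 96, 97, 97, 97]
    R-B [92, 92, 91, 92, 92, 92, 93, 93, 84, 60, 30, 13, 10, 10, 9, 13, 33, 65, 85, 92, 92, 92, 91, 91, 91]
idx old mid th0 0.41 gray [98, 97, 98, 98, 99, 101, 105, 111, 117, 122, 125, 126, 127, 127, 128, 129, 129, 126, 119, 113, 106, 102, 99, 97, 96]
    R-B [93, 93, 92, 90, 88, 81, 70, 54, 36, 22, 14, 11, 10, 10, 10, 10, 15, 28, 46, 62, 75, 83, 88, 91, 92]
idx new mid th0 0.41 gray [115, 110, 103, 97, 91, 82, 75, 68, 62, 60, 65, 74, 84, 96, 106, 113, 113, 109, 102, 97, 93, 91, 89, 88, 88]
    R-B [-4, -6, -8, -8, -7, -5, -3, -2, -1, -1, 0, 2, 5, 7, 7, 9, 15, 29, 45, 59, 67, 74, 77, 79, 79]
[[243.79377054 156.78963299]
 [249.40491235 130.38925962]]
```

```bash
python3 -m jog '[[[0,0.5,-1.7,0,0,0,0],[0,0.5,-1.7,0,0,0,0],[0,0.6,-1.6,0,0,0,0],[0,0,0,0,0,0,0],[0,0,0,0,0,0,0]]]'
cat > chk.py <<'E'
from ang import *
from scipy.optimize import brentq
st()
acc=[];bars=[]
for k in range(6):
    f=bot.grab_frame("side");acc.append(f["img"].astype(np.float32))
    if k<3:
        g=bot.grab_frame("top")
        for fr in(f,g):
            r=[x["xyz"] for x in bot.spot_point("lid_bar",fr)[:2] if x["xyz"][2]>.15]
            if r: bars.append(r[0])
b=np.array(bars);print("bar",b.mean(0).round(4),b.std(0).round(4))
d=b.mean(0)-H;print("net th",np.arctan2(d[2],-(d@u)).round(3),"r",np.hypot(d[2],d@u).round(4))
new=np.mean(acc,0);np.save("new.npy",new)
def prof(img,vv,s,ths):
    q=proj(f,[H+vv*v-s*(np.cos(t)*u-np.sin(t)*Z) for t in ths]).astype(np.float32)
    return cv2.remap(img,q[:,0].reshape(1,-1),q[:,1].reshape(1,-1),1)[0]
for tag,vv,ss in(("bar-",-.045,[.255]),("bar+",.045,[.255]),("arm-",-.05,np.linspace(.21,.24,5)),("lid edge-",-.102,np.linspace(.05,.19,9)),("lid edge+",.102,np.linspace(.08,.19,9)),("idx",.118,np.linspace(.12,.18,9))):
    ths=np.arange(.43,.63,.01);g=np.mean([prof(new,vv,s,ths) for s in ss],0)
    print(tag,g.mean(1).round().astype(int).tolist(),"\n   ",(g[:,0]-g[:,2]).round().astype(int).tolist())
E
python3 chk.py
```

```text
clock: 19.9
position: [0.5303, 0.2055, 0.2882]
tool_rot: [-3.14, -0.0, 1.793]
force: [-6.2, -1.5, -5.8]
grip_width: 0.0086
finger_force: 78.4
{'clock': 19.9, 'position': [0.5303, 0.2055, 0.2882], 'tool_rot': [-3.1404, -0.0001, 1.7928], 'force': [-6.2393, -1.4867, -5.7829], 'grip_width': 0.0086, 'finger_force': 78.3864}
bar [0.5303 0.2062 0.2236] [0.0011 0.0013 0.0013]
net th 0.534 r 0.2546
bar- [152, 121, 104, 98, 99, 99, 99, 95, 88, 105, 136, 151, 156, 132, 79, 64, 70, 100, 119, 115] 
    [-22, 11, 57, 92, 95, 95, 95, 94, 53, 18, 6, -8, -17, -16, -7, -5, -2, 4, 19, 54]
bar+ [98, 99, 99, 99, 99, 99, 100, 100, 80, 83, 96, 89, 73, 52, 36, 33, 29, 30, 32, 33] 
    [93, 93, 94, 94, 94, 94, 96, 94, 57, 21, 1, -6, -7, -5, -1, 0, 0, -1, -1, -1]
arm- [154, 155, 156, 155, 151, 135, 119, 108, 104, 103, 103, 108, 103, 84, 70, 65, 64, 73, 101, 123] 
    [-21, -22, -22, -22, -18, -6, 11, 28, 29, 16, 9, 7, 3, -1, -3, -3, -3, -1, 5, 19]
lid edge- [46, 46, 47, 46, 46, 46, 46, 47, 47, 48, 48, 49, 52, 56, 60, 62, 64, 64, 65, 65] 
    [1, 1, 1, 1, 1, 1, 1, 1, 1, 1, 1, 1, 0, 0, -1, -1, -2, -2, -2, -2]
lid edge+ [101, 101, 100, 101, 99, 92, 85, 79, 73, 68, 64, 65, 74, 85, 96, 103, 106, 107, 105, 104] 
    [9, 4, 0, -2, -4, -5, -5, -4, -3, -2, -2, -1, 0, 2, 5, 11, 19, 32, 47, 59]
idx [116, 120, 121, 119, 112, 101, 90, 78, 68, 62, 64, 72, 85, 98, 103, 100, 96, 93, 91, 92] 
    [5, 0, -4, -7, -9, -9, -7, -5, -3, -2, 0, 1, 3, 6, 11, 23, 39, 54, 63, 70]
```

The lid and index angles now agree: about 0.534 each from the networks, and 0.536 against 0.539 from the image edges. The grip is steady, so I'm handing in.

```bash
python3 -c "
from h import *
st();print(bot.job_done())"
```

```text
{'clock': 20.65, 'position': [0.5303, 0.2055, 0.2882], 'tool_rot': [-3.1404, -0.0001, 1.7927], 'force': [-6.8412, -1.8938, -5.3196], 'grip_width': 0.0088, 'finger_force': 78.391}
the job is handed in; nothing more can be done
None
```

The stay lies flat and centred in the two forks, and the arm is holding the lid by the middle of its bar at about 0.535 rad, matching the index arm to within what the pictures can show; the job is handed in, no verdict was returned.

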